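# Key and seat a gear on a test spindle

### The job

Mount the gear on the test stand for inspection: drop the 9 mm key from the key stand into the slot of the arbor (the arbor turns, and you will have to see or feel where its slot is) until it stands on the bottom and let go of it, then slide the gear over arbor and key with its keyway in line and its boss upward, down onto the collar. Press the gear down on the collar with about 15 N for half a second, never letting more than 40 N come on the stand, then let go and leave the gear fully home, and leave the wide key and the other loose parts where they are.

Things in the scene. Friction and masses are not known exactly. Their poses are not given: they have to be found in the camera images.
- test_stand: fixed: grey base plate 120 x 100 x 12 mm with an upright steel spindle in its middle: a collar 54 mm in diameter, its flat top 46 mm above the surface plate, and above it an arbor 24 mm in diameter, its top 80 mm above the surface plate, bevelled to 22 mm over the last 2 mm. Origin: centre of the plate's underside, on the spindle's axis, z up; x is the slot's mean direction
- shoulder (a point): centre of the collar's top face, on the spindle's axis, 46 mm above the surface plate; fixed to the base plate, axes as test_stand's. The spindle's own turn is NOT measured: at the start the slot points anywhere within 0.6 rad either side of x and must be seen or felt for. The spindle turns against a light drag (0.05 N m) and stays where left, so contact can shift it; any angle will do
- key: square steel bar 9 x 9 x 56 mm, foot chamfered 1 mm, 35 g, upright in the key stand's smaller pocket, upper 30 mm free. Origin: centre of its lower end; z along it, up; x, y square to its sides. Once it stands in the slot its middle is 12.5 mm from the spindle's axis, its lower end 16 and its top 72 mm above the surface plate (8 mm below the arbor's top); a gear out of line stops on it
- key_stand: fixed aluminium block 50 x 90 x 34 mm (x, y, z) with two square pockets 26 mm deep, the key's 20 mm from its middle on the -y side and the wide key's 20 mm on the +y side. Origin: centre of the underside
- wide_key: square steel bar 13 x 13 x 50 mm in the other pocket of the key stand, too wide for the slot; not needed. Origin: centre of its lower end
- gear: steel spur gear lying flat, 0.3 kg: toothed disc 62 mm in diameter and 12 mm thick, on it a round boss 46 mm in diameter and 18 mm high (30 mm in all); through bore 25.4 mm with one keyway 10.6 mm wide reaching 18.4 mm from the axis. Origin: centre of the underside, on the bore's axis; x axis points towards the keyway, z up out of the boss
- keyway (a point): point on the gear, level with its underside, in the middle of the keyway's width, 12.5 mm from the bore's axis along the gear's x: it comes straight over the middle of the key. THE SLOT on the stand: 10.4 mm wide, straight down the arbor's side, open upward and outward, back wall 7.4 mm from the axis; below the collar's top a pocket closed all round, 10.4 x 10.2 mm, 30 mm deep
- ring_gauge: knurled steel ring 54 mm in diameter, 18 mm high, a bystander. Origin: centre of the underside
- flange_part: machined flange 70 mm in diameter, 31 mm high, a bystander. Origin: centre of the underside
- bushing: flanged bronze bushing 31 mm in diameter, 22 mm high, a bystander. Origin: centre of the underside
- hex_key: black hex key 39 x 95 x 8 mm lying flat, a bystander. Origin: centre of the underside
Mind the look-alikes: they are no part of the job. What is shaped like the gear but yellow is not meant.

How it is judged:
By the outcome, as a careful person would: the job done as asked, in the order asked, and still so for the second after the job is handed in, with the robot touching nothing.
It also fails if it takes over 72 s, if anything falls off the work surface, if the arm or the gripper's body presses on something with over 40 N, if the wrist force passes 120 N, or if a joint passes its speed limit or range.

### The arm

A 6-joint arm with a two-finger parallel gripper is mounted at the origin on a cart in front of the work surface, level with it; the furniture and walls round the work are solid. World frame = base frame: x ahead of the robot, y to its left, z up, the work surface at z = 0. Lengths are in m, angles in degrees, forces in N, time in s.
With the tool pointing down it reaches from about 0.4 to 0.825 m from the base axis. Payload 7 kg.
Tool frame: the origin (TCP) lies between the finger pads; the fingertips stand 25 mm ahead of it and the grasp point (between the pads) lies 6 mm ahead of it; z points along the fingers, y is the line along which they close (so a half turn about z gives the same grasp; the last joint's range is limited). The gripper opens to 88 mm and grips with 3 to 60 N. Pads are 19 mm wide; open, the fingers measure 130 mm over their backs; the gripper's body (78 mm by 193 mm) begins 47 mm behind the grasp point.
Start: joints at [-27.038, 20.546, 0.682, 0, -70.136, -16.507], TCP at [0.489, -0.465, 0.252] pointing down, gripper open.
Joint ranges: [-176.03, 176.03], [-82.01, 121.73], [-58.28, 71.71], [-173.87, 95.51], [-174.79, -0.11], [-173.66, 173.66]. Speed limits (degrees/s): [136.94, 136.94, 172.46, 180, 180, 180].

### API

Orientations are given as [roll, pitch, yaw] about the fixed x, y, z axes, in that order (R = Rz(yaw) Ry(pitch) Rx(roll)).
In Python, from plant import r gives the robot as it stands.
- The arm moves only by the shell command python3 -m crank 'ROWS' [FORCE]. ROWS is JSON, a list of rows, each a list of 3 entries, a list of its own where there are three numbers: the turn, a rotation vector about the tool's x, y, z in degrees, then the shift along the tool's x, y, z in cm, then the closure, from -1 (fully open) to 1 (shut). In form: [[[wx, wy, wz], [dx, dy, dz], fingers], ...]. A call has 1 to 8 rows; each row shifts and turns the commanded pose from where the row before left it, along the tool's axes as they then stand; what a row does not reach is not made up. A row lasts 1/10 s, in which the tool goes at most 50 mm and 8.59 degrees, less where a joint would pass 70% of its speed; a pose out of reach is approached as far as the arm can. A call with a gripper value outside its range is refused whole. The fingers move at their own pace and stop on an object; FORCE is the grip in N (left out, the last holds). Time passes only in rows, so rows that do not move let the fingers close. It gives the time, the measured TCP pose, the force, the opening and the grip force at its end, in the units of the state.
- r.get_state(): the state, without advancing time (a new reading comes with each control period).
- r.capture(name): name is "side" or "top"; returns a dict with "color" (480x640x3 uint8, red, green, blue), "range_z" (480x640 float32, m along the optical axis (not along the pixel's ray), 0 where there is no reading), "intrinsics" (3x3 intrinsics, pixels), "world_from_camera" (4x4, takes a point from camera to world coordinates). Camera axes: x right, y down, z forward; pixel columns grow to the right and rows downward; lengths in m; the calibration is good to about 2 mm. A picture is of the moment at which its call begins.
- r.close_job(): hands the job in; it is judged then, once.
The state is a dict: "time_s": time; "joints": joint angles; "qd": joint speeds; "joint_torque": joint torques, N m; "tcp_pos": TCP position; "eef_rot": TCP orientation; "contact_force": force on the tool from outside, world axes, zero at the start; "moment": the same for the moment, N m; "gripper_width": finger opening in m; "gripper_force": force on a finger pad.
Only numpy, scipy, OpenCV 4.12 (cv2) and the standard library are available. Lean on these libraries where they do the work, as an engineer would, in place of code of your own. Each camera call takes 0.05 s, during which the arm holds its last target. There are 200 camera calls.

## Working session

There is one attempt and no reset: what is moved stays moved. The work goes in short steps, Python scripts to look and compute and a shell command to move; the robot and the scene stay as the last step left them, time stands still between calls to the robot, and variables do not carry over. Pictures are saved under pics/ and viewed, at most 10 in all, crops included, and the job is handed in when it is done.

```bash
ls; mkdir -p pics
cat > h.py <<'E'
import numpy as np, cv2
from plant import r
def cap(n,tag):
    c=r.capture(n); np.savez(f'pics/{tag}.npz',**c); cv2.imwrite(f'pics/{tag}.png',c['color'][:,:,::-1]); return c
def load(tag): return dict(np.load(f'pics/{tag}.npz'))
def pts(c):
    z=c['range_z'];K=c['intrinsics'];T=c['world_from_camera']
    v,u=np.mgrid[:480,:640]
    P=np.stack([(u-K[0,2])/K[0,0]*z,(v-K[1,2])/K[1,1]*z,z],-1)@T[:3,:3].T+T[:3,3]
    P[z==0]=np.nan; return P
def atz(c,u,v,z):
    K=c['intrinsics'];T=c['world_from_camera']
    d=T[:3,:3]@np.array([(u-K[0,2])/K[0,0],(v-K[1,2])/K[1,1],1]); return T[:3,3]+d*(z-T[2,3])/d[2]
def crop(tag,u0,v0,w,h,s,out):
    im=cv2.imread(f'pics/{tag}.png')[v0:v0+h,u0:u0+w]; cv2.imwrite(f'pics/{out}.png',cv2.resize(im,None,fx=s,fy=s,interpolation=cv2.INTER_CUBIC))
E
python3 - <<'E'
from h import *
np.set_printoptions(precision=3,suppress=True)
for n in('top','side'):
    c=cap(n,n+'0'); print(c['intrinsics'],c['world_from_camera'])
print(r.get_state())
a=cv2.imread('pics/top0.png');b=cv2.imread('pics/side0.png')
E
```

```text
pics
[[451.284   0.    314.019]
 [  0.    451.284 240.794]
 [  0.      0.      1.   ]] [[-0.051 -0.978  0.202  0.379]
 [-0.999  0.051 -0.006 -0.012]
 [-0.004 -0.202 -0.979  0.898]
 [ 0.     0.     0.     1.   ]]
[[576.002   0.    314.308]
 [  0.    576.002 239.977]
 [  0.      0.      1.   ]] [[ 0.538 -0.397  0.744 -0.194]
 [-0.843 -0.24   0.481 -0.507]
 [-0.012 -0.886 -0.464  0.522]
 [ 0.     0.     0.     1.   ]]
{'time_s': 0.1, 'joints': array([-27.038,  20.588,   0.638,  -0.018, -70.135, -16.506]), 'qd': array([ 0.013, -0.081,  0.165,  0.082,  0.036,  0.01 ]), 'joint_torque': array([ -0.002, -58.416,  29.375,   7.015,   0.01 ,  -0.   ]), 'tcp_pos': array([ 0.489, -0.465,  0.251]), 'eef_rot': array([ 179.913,   -0.008, -133.55 ]), 'contact_force': array([-1.055,  0.253,  1.061]), 'moment': array([ 0.023, -0.007, -0.011]), 'gripper_force': 0.0, 'gripper_width': 0.08792433863408272}
```

View pics/top0.png

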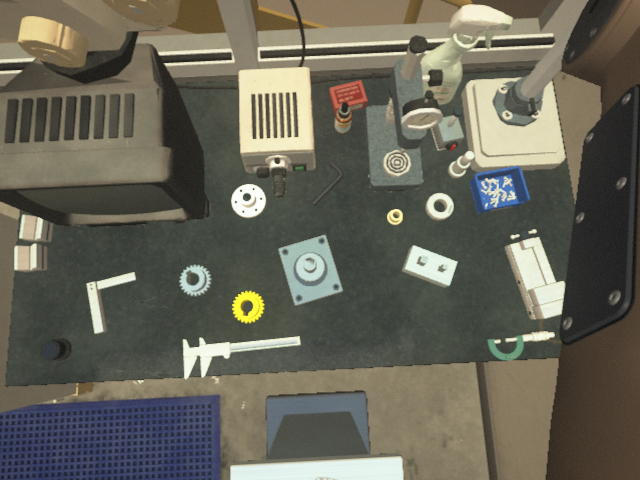

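View pics/side0.png

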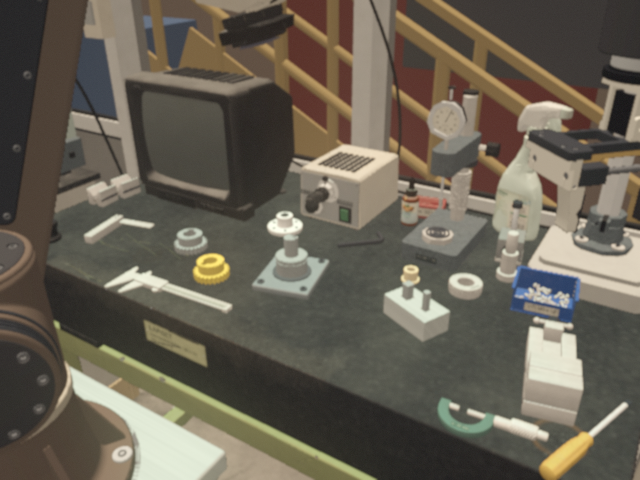

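The top view shows the gear (steel, 195,280), a yellow look-alike (248,307), the test stand (311,267), and the key stand (430,266) with keys at about (422,260) and (442,266). The steel gear matches the description; next I'll enlarge these areas.

Run:
```python
from h import *
np.set_printoptions(precision=4,suppress=True)
a=cv2.imread('pics/top0.png');b=cv2.imread('pics/side0.png')
def cr(im,u,v,w,h,W,H): return cv2.resize(im[v:v+h,u:u+w],(W,H),interpolation=cv2.INTER_CUBIC)
m=np.vstack([np.hstack([cr(a,170,258,50,50,300,300)[:, :],cr(a,288,243,48,48,300,300)[:,:200] if 0 else cr(a,290,245,40,40,300,300)]),
 np.hstack([cr(a,400,240,64,50,384,300),cr(b,255,225,72,100,216,300)])])
cv2.imwrite('pics/m1.png',m)
c=load('top0');P=pts(c)
def reg(u0,v0,u1,v1,zlo,zhi):
    q=P[v0:v1,u0:u1].reshape(-1,3);q=q[(q[:,2]>zlo)&(q[:,2]<zhi)];return q
for nm,a in dict(gear_boss=(170,258,220,308,.024,.036),gear_disc=(170,258,220,308,.006,.018),collar=(285,240,340,295,.04,.052),arbor=(285,240,340,295,.07,.09),block=(395,235,470,300,.028,.042),keys=(395,235,470,300,.05,.075)).items():
    q=reg(*a);
    if len(q)==0: print(nm,0);continue
    print(nm,len(q),q.mean(0),(q.min(0)+q.max(0))/2,np.ptp(q,axis=0))
q=reg(395,235,470,300,.028,.042)[:,:2].astype(np.float32);print(cv2.minAreaRect(q))
q=reg(270,225,350,310,.008,.016)[:,:2].astype(np.float32);print(cv2.minAreaRect(q))
q=reg(395,235,470,300,.05,.075);print(q)
```

```text
gear_boss 321 [0.4956 0.2188 0.0295] [0.4964 0.2196 0.0294] [0.0453 0.0448 0.0104]
gear_disc 275 [0.4923 0.2144 0.0119] [0.4965 0.2197 0.0119] [0.0616 0.0618 0.0118]
collar 469 [ 0.5043 -0.008   0.0459] [ 0.5057 -0.0082  0.0453] [0.0529 0.0521 0.0105]
arbor 130 [ 0.5044 -0.0078  0.0795] [ 0.5053 -0.0078  0.0776] [0.022  0.0223 0.0142]
block 1110 [ 0.4978 -0.241   0.0338] [ 0.4987 -0.2414  0.035 ] [0.0818 0.1017 0.0139]
keys 91 [ 0.5003 -0.2357  0.0588] [ 0.4999 -0.2395  0.0583] [0.0296 0.0498 0.0159]
((0.49879884719848633, -0.24126115441322327), (0.09068591892719269, 0.050897371023893356), 65.76399993896484)
((0.5060371160507202, -0.0078087374567985535), (0.11987539380788803, 0.0997559055685997), 13.920427322387695)
[[ 0.5147 -0.2218  0.0567]
 [ 0.5139 -0.2192  0.0511]
 [ 0.5127 -0.2194  0.0579]
 [ 0.5125 -0.2212  0.0584]
 [ 0.5122 -0.2226  0.0602]
 [ 0.5123 -0.2248  0.0587]
 [ 0.5116 -0.2183  0.0538]
 [ 0.5107 -0.2191  0.0584]
 [ 0.5103 -0.2205  0.0602]
 [ 0.5106 -0.223   0.0578]
 [ 0.5107 -0.2251  0.0568]
 [ 0.5106 -0.227   0.057 ]
 [ 0.51   -0.2281  0.0597]
 [ 0.5101 -0.2302  0.05
[... 1383 characters left out ...]
 0.4925 -0.2609  0.0637]
 [ 0.4921 -0.262   0.0663]
 [ 0.4922 -0.2644  0.0646]
 [ 0.4918 -0.255   0.0579]
 [ 0.4908 -0.2549  0.0645]
 [ 0.491  -0.2573  0.0628]
 [ 0.4905 -0.2583  0.0655]
 [ 0.4904 -0.2601  0.0658]
 [ 0.4904 -0.2622  0.0651]
 [ 0.4896 -0.2541  0.0602]
 [ 0.4888 -0.2543  0.0659]
 [ 0.4887 -0.2563  0.0655]
 [ 0.4888 -0.2584  0.0645]
 [ 0.4891 -0.2613  0.0609]
 [ 0.4886 -0.2623  0.0639]
 [ 0.489  -0.2545  0.0515]
 [ 0.4879 -0.2541  0.0593]
 [ 0.4875 -0.2554  0.0614]
 [ 0.4873 -0.2571  0.0619]
 [ 0.4869 -0.2582  0.0644]
 [ 0.487  -0.2605  0.0631]
 [ 0.4869 -0.2624  0.0631]
 [ 0.4868 -0.258   0.0519]
 [ 0.4864 -0.259   0.0547]
 [ 0.4857 -0.2595  0.0595]
 [ 0.4852 -0.2604  0.0627]]
```

View pics/m1.png

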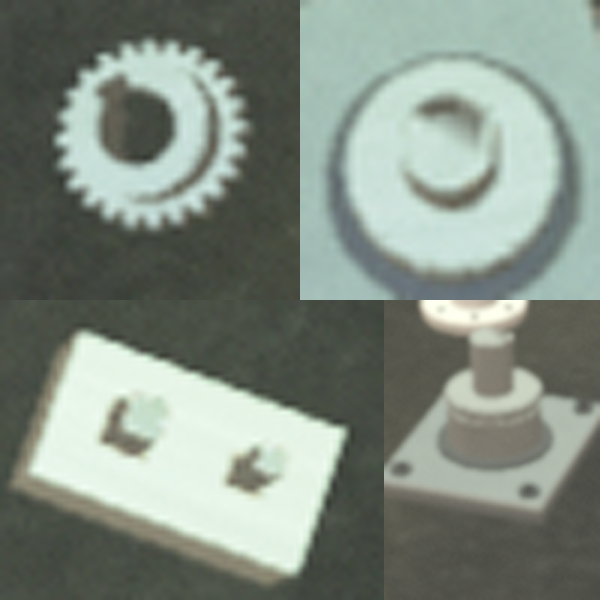

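The enlarged view shows the steel gear's keyway pointing up-left, towards (188,275), the key in its pocket at (444,268) and the wide key at (424,260). The slot's side of the arbor is the dark area at the upper right, around (313,264). I'll refine the slot and keyway angles with averaged frames.

Run:
```python
from h import *
np.set_printoptions(precision=1,suppress=True,linewidth=200)
C=[r.capture('top') for _ in range(10)]; S=[r.capture('side') for _ in range(6)]
for L,n in((C,'top1'),(S,'side1')):
    d=dict(L[0]); d['color']=np.mean([x['color'] for x in L],0).astype(np.uint8); d['range_z']=np.median([x['range_z'] for x in L],0)
    np.savez(f'pics/{n}.npz',**d); cv2.imwrite(f'pics/{n}.png',d['color'][:,:,::-1])
d=load('top1');P=pts(d)
print('arbor z mm');print((P[256:276,302:322,2]*1000).round(0).astype(int))
print('gear z');print((P[268:292,183:207,2]*1000).round(0).astype(int))
a=cv2.imread('pics/top1.png');b=cv2.imread('pics/side1.png')
def cr(im,u,v,w,h,W,H): return cv2.normalize(cv2.resize(im[v:v+h,u:u+w],(W,H),interpolation=cv2.INTER_CUBIC),None,0,255,cv2.NORM_MINMAX)
cv2.imwrite('pics/m2.png',np.hstack([cr(a,300,253,24,24,400,400),cr(b,275,230,32,32,400,400)]))
q=P[225:310,270:350].reshape(-1,3);
for lo,hi in((.043,.049),(.077,.083)):
    s=q[(q[:,2]>lo)&(q[:,2]<hi)]; print(cv2.minEnclosingCircle(s[:,:2].astype(np.float32)))
q=P[258:308,170:220].reshape(-1,3)
for lo,hi in((.026,.034),(.008,.016)):
    s=q[(q[:,2]>lo)&(q[:,2]<hi)]; print(cv2.minEnclosingCircle(s[:,:2].astype(np.float32)))
```

```text
arbor z mm
[[46 46 45 46 46 47 46 46 45 45 47 47 47 46 45 46 45 46 15 14]
 [45 46 45 46 45 45 45 46 45 43 46 46 46 46 46 47 46 45 47 16]
 [46 47 46 46 42 41 38 35 35 31 79 78 46 46 46 46 46 46 46 46]
 [46 46 45 47 81 29 25 26 21 20 74 79 79 46 46 46 46 46 46 46]
 [45 46 46 79 79 80 80 80 80 81 80 80 80 80 46 47 45 46 47 46]
 [46 46 46 79 79 80 81 79 79 80 80 79 80 79 46 46 46 46 45 46]
 [45 47 79 80 79 80 80 80 80 80 80 80 79 79 79 47 47 46 46 45]
 [45 45 80 80 80 80 80 81 80 79 80 80 79 80 80 45 46 46 46 46]
 [45 47 79 80 80 82 81 80 80 80 79 80 80 80 81 46 47 46 46 46]
 [46 45 80 79 80 81 80 81 79 80 80 80 80 80 80 45 47 44 47 46]
 [45 46 78 80 79 80 80 80 80 80 80 79 80 80 78 46 46 46 46 46]
 [46 46 48 80 80 80 80 80 81 79 80 80 81 79 67 45 46 45 46 45]
 [47 46 45 74 79 79 80 79 80 79 80 80 80 75 54 45 46 46 46 46]
 [46 46 46 57 73 78 80 81 80 79 80 79 74 62 44 46 45 46 46 45]
 [46 46 47 46 57 69 75 79 78 77 74 70 60 49 46 46 46 46 46 46]
 [46 46 47 46 45 54 60 64 66 65 62 56 48 47 46 46 46 45 46 46]
 [46 46 46 46 46 46 46 49 51 50 48 47 46 46 46 46 47 47 45 46]
 [46 46 45 47 45 4
[... 1546 characters left out ...]
31 30 31 29 31 30 31 30 29 31 31 30 31 29 27 20 15 13 12]
 [12 12 31 30 30 29 30 31 31 30 29 30 29 30 31 29 30 28 27 22 15 12 12 12]
 [12 11 12 29 30 31 29 29 30 31 30 29 29 30 30 30 29 26 21 16 13 12 11 12]
 [ 8  5 13 12 30 30 30 30 30 30 31 30 30 30 30 28 23 18 14 13 12 13 12 12]
 [ 0  0 12 13 12 12 12 30 29 30 28 29 29 25 22 18 14 12 12 12 12  9  4 11]
 [ 0 12 12 12  8 12 11 13 12 12 11 13 14 12 12 12 12 12 11 12 12 10  0  0]]
((0.5061399936676025, -0.007798147853463888), 0.027084171772003174)
((0.5058720707893372, -0.007936162874102592), 0.012017275206744671)
((0.496341347694397, 0.21992099285125732), 0.023037321865558624)
((0.4963940680027008, 0.22002896666526794), 0.030985670164227486)
```

View pics/m2.png

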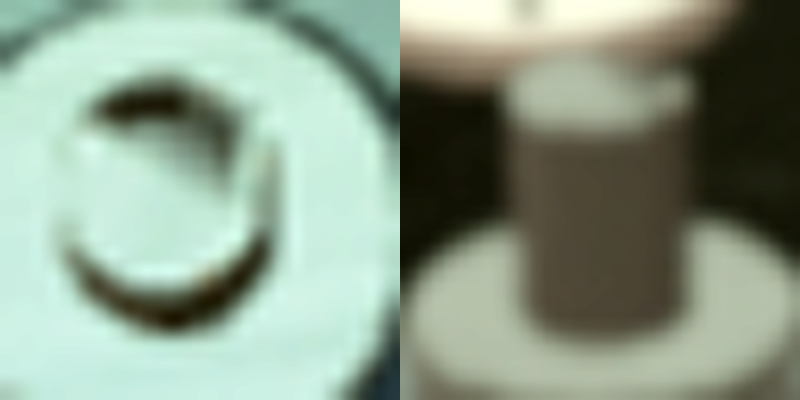

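The depth map resolves the slot: pixels (307–311, 258–259), pointing roughly +x with a slight lean to +y. The keyway shows too. I'll fit the analytic shapes to the depth images.

```bash
cat > fit.py <<'E'
from h import *
from scipy.optimize import differential_evolution
np.set_printoptions(precision=4,suppress=True)
def arbor(X,Y,Z): # local coords mm
    R=np.hypot(X,Y); slot=(np.abs(Y)<5.2)&(X>7.4)
    rad=np.where(Z>78,12-(Z-78)/2,12)
    s=(Z<80)&(R<rad)&~(slot&(Z>16))
    s|=(Z<46)&(R<27)&~((Z>16)&slot&(X<17.6))
    return s|(Z<12)
def gear(X,Y,Z):
    R=np.hypot(X,Y); hole=(R<12.7)|((np.abs(Y)<5.3)&(X>0)&(X<18.4))
    return ((Z<30)&(R<np.where(Z<12,29.5,23))&~hole)|(Z<0)
def kstand(X,Y,Z):
    b=(np.abs(X)<25)&(np.abs(Y)<45)&(Z<34)&~((np.abs(X)<5.5)&(np.abs(Y+20)<5.5)&(Z>8))&~((np.abs(X)<7.5)&(np.abs(Y-20)<7.5)&(Z>8))
    k=(np.abs(X)<4.5)&(np.abs(Y+20)<4.5)&(Z<64); w=(np.abs(X)<6.5)&(np.abs(Y-20)<6.5)&(Z<58)
    return b|k|w|(Z<0)
def fit(c,model,box,zt,x0,y0,a,zlo=0):
    K=c['intrinsics'];T=c['world_from_camera'];u0,v0,u1,v1=box
    v,u=np.mgrid[v0:v1,u0:u1];d=np.stack([(u-K[0,2])/K[0,0],(v-K[1,2])/K[1,1],np.ones(u.shape)],-1)@T[:3,:3].T
    obs=pts(c)[v0:v1,u0:u1,2]*1000
    zs=np.arange(zt+1,zlo-1,-1.)
    L=T[:3,3]+d[...,None,:]*((zs/1000-T[2,3])/d[...,2:3])[...,None]
    def cost(p):
        X=(L[...,0]*1000-p[0]);Y=(L[...,1]*1000-p[1]);q=np.radians(p[2])
        s=model(np.cos(q)*X+np.sin(q)*Y,-np.sin(q)*X+np.cos(q)*Y,L[...,2]*1000)
        return np.nanmean(np.minimum(np.abs(zs[s.argmax(-1)]-obs),8))
    res=differential_evolution(cost,[(x0-5,x0+5),(y0-5,y0+5),a],seed=1,popsize=12,maxiter=40,polish=False,tol=1e-6)
    return res.x,res.fun
if __name__=='__main__':
    c=load('top1');s=load('side1')
    print('arbor',*fit(c,arbor,(294,248,328,284),80,506,-8,(-30,60),14))
    print('gear',*fit(c,gear,(174,260,216,300),30,496,220,(0,80)))
    print('kst',*fit(c,kstand,(396,238,466,294),64,499,-241,(-34,-14)))
    print('arbor side',*fit(s,arbor,(270,232,312,282),80,506,-8,(-30,60),14))
    st=r.get_state(); print(st['tcp_pos'],st['eef_rot'],st['time_s'])
E
python3 fit.py
```

```text
arbor [506.093   -7.8397   7.5252] 4.049501451261006
gear [496.4488 220.0938  31.5745] 5.4354525100648665
kst [ 498.8075 -241.3528  -24.4002] 5.422784850839349
arbor side [505.4156  -7.5388  40.493 ] 4.151624305010766
[ 0.4892 -0.465   0.2516] [-179.9999    0.0007 -133.5432] 0.9
```

```bash
python3 - <<'E'
import re
t=open('fit.py').read()
t=t.replace("((zs/1000-T[2,3])/d[...,2:3])[...,None]","((zs/1000-T[2,3])/d[...,2:3])[...,None]\n    print(L.shape,L[0,0,::30],obs[0,:5],zs[:3])")
open('dbg.py','w').write(t.split("print('gear'")[0])
E
python3 dbg.py
python3 - <<'E'
import sys; sys.path.insert(0,'.')
from fit import *
c=load('top1'); print(c['range_z'].dtype,c['world_from_camera'])
X=np.array([0.,10,30]);print(arbor(X,X*0,np.array([79.,50,20])),gear(X,X*0,X*0-1))
E
```

```text
(36, 34, 68, 3) [[0.5362 0.0202 0.081 ]
 [0.5419 0.0214 0.051 ]
 [0.5477 0.0226 0.021 ]] [12.3067 12.8321 12.054  11.412  12.6283] [81. 80. 79.]
arbor [506.093   -7.8397   7.5252] 4.049501451261006
float32 [[-0.0511 -0.978   0.2023  0.3789]
 [-0.9987  0.051  -0.006  -0.0123]
 [-0.0044 -0.2024 -0.9793  0.8982]
 [ 0.      0.      0.      1.    ]]
[ True False False] [ True  True  True]
```

```bash
sed -i 's/zs=np.arange(zt+1,zlo-1,-1.)/zs=np.arange(zt+.5,zlo-4,-1.)/' fit.py; python3 fit.py
```

```text
arbor [506.0646  -7.8624   7.559 ] 1.110632598912872
gear [496.4204 220.0922  31.7243] 0.9988643108082481
kst [ 498.844  -241.3463  -24.393 ] 0.5521813275381598
arbor side [505.5043  -7.5274  16.2759] 3.0510783084675426
[ 0.4892 -0.465   0.2516] [-179.9999    0.0007 -133.5432] 0.9
```

```bash
cat > go.py <<'E'
# usage: go.py x y z yaw (mm, deg): turn about tool z first, then shift (cm) in turned tool axes
import sys; from h import *
x,y,z,yaw=map(float,sys.argv[1:5]); s=r.get_state(); p=s['tcp_pos']*1000; y0=s['eef_rot'][2]
d=(y0-yaw+180)%360-180; a=np.radians(yaw); dx,dy=x-p[0],y-p[1]
print('turn wz %.2f shift cm %.3f %.3f %.3f'%(d,(np.cos(a)*dx+np.sin(a)*dy)/10,(np.sin(a)*dx-np.cos(a)*dy)/10,(p[2]-z)/10))
print('rot',s['eef_rot'].round(2),'j6',s['joints'].round(0),'F',s['contact_force'].round(2),'t',s['time_s'])
E
python3 go.py 490.6 -259.6 77 -114.4
```

```text
turn wz -19.14 shift cm -18.761 8.359 17.457
rot [-180.      0.   -133.54] j6 [-27.  21.   1.  -0. -70. -17.] F [ 0.84 -0.41  0.87] t 0.9
```

```bash
python3 -m crank '[[[0,0,-6.4],[0,0,0],0.2],[[0,0,-6.4],[0,0,0],0.2],[[0,0,-6.34],[0,0,0],0.2],[[0,0,0],[-4.5,2,2.7],0.2],[[0,0,0],[-4.5,2,2.7],0.2],[[0,0,0],[-4.5,2,2.7],0.2],[[0,0,0],[-4.5,2,2.7],0.2],[[0,0,0],[-0.76,0.36,2.7],0.2]]' 25; python3 -m crank '[[[0,0,0],[0,0,0],0.2],[[0,0,0],[0,0,0],0.2]]';python3 go.py 490.6 -259.6 77 -114.4
```

```text
time_s: 1.7
tcp_pos: [0.4906, -0.2781, 0.1286]
eef_rot: [-179.9, 0.0, -114.3]
contact_force: [1.3, 0.0, 0.1]
gripper_width: 0.0359
gripper_force: 0.0
time_s: 1.9
tcp_pos: [0.4909, -0.2816, 0.129]
eef_rot: [180.0, -0.0, -114.3]
contact_force: [-0.4, -0.3, 0.7]
gripper_width: 0.0352
gripper_force: 0.0
turn wz 0.05 shift cm -1.994 0.935 5.201
rot [ 1.7999e+02 -4.0000e-02 -1.1435e+02] j6 [-10.  17. -22.   0. -51. -14.] F [-0.41 -0.33  0.65] t 1.9
```

```bash
python3 -m crank '[[[0,0,0],[-1,0.47,0],0.2],[[0,0,0],[-1,0.47,0],0.2],[[0,0,0],[0,0,1.8],0.2],[[0,0,0],[0,0,1.7],0.2],[[0,0,0],[0,0,1.7],0.2],[[0,0,0],[0,0,0],0.2]]';python3 go.py 490.6 -259.6 77 -114.4
```

```text
time_s: 2.5
tcp_pos: [0.4891, -0.2589, 0.0753]
eef_rot: [179.9, -0.0, -114.5]
contact_force: [-0.6, -0.2, -0.2]
gripper_width: 0.0348
gripper_force: 0.0
turn wz -0.06 shift cm 0.004 -0.169 -0.174
rot [ 1.7986e+02 -2.0000e-02 -1.1446e+02] j6 [ -8.  20. -27.  -0. -43. -17.] F [-0.59 -0.22 -0.18] t 2.5
```

```bash
python3 -m crank '[[[0,0,0],[0,0,0],0.75],[[0,0,0],[0,0,0],0.8],[[0,0,0],[0,0,0],0.85],[[0,0,0],[0,0,0],0.9],[[0,0,0],[0,0,0],0.95],[[0,0,0],[0,0,0],1]]' 20;python3 go.py 490.6 -259.6 77 -114.4
```

```text
time_s: 3.1
tcp_pos: [0.4906, -0.2593, 0.0771]
eef_rot: [-179.9, 0.0, -114.4]
contact_force: [-0.7, 0.5, 6.3]
gripper_width: 0.0082
gripper_force: 20.0
turn wz 0.01 shift cm 0.029 -0.014 0.008
rot [-179.94    0.   -114.39] j6 [ -8.  19. -27.   0. -44. -17.] F [-0.67  0.49  6.35] t 3.1
```

```bash
python3 -m crank '[[[0,0,0],[0,0,-0.8],1],[[0,0,0],[0,0,-1.6],1],[[0,0,0],[0,0,-1.6],1],[[0,0,0],[0,0,-1.6],1],[[0,0,0],[0,0,-1.6],1],[[0,0,0],[0,0,0],1],[[0,0,0],[0,0,0],1]]';python3 - <<'E'
from h import *
c=cap('top','top2');s=cap('side','side2')
K=s['intrinsics'];T=s['world_from_camera'];p=np.linalg.inv(T)@np.append(r.get_state()['tcp_pos'],1);print(K@p[:3]/p[2])
u,v=map(int,(K@p[:3]/p[2])[:2]);crop('side2',u-50,v-50,100,110,5,'c2')
E
python3 go.py 518.5 -6.2 107 7.6
```

```text
time_s: 3.8
tcp_pos: [0.49, -0.259, 0.1485]
eef_rot: [-180.0, 0.0, -114.4]
contact_force: [-0.3, 0.5, -0.3]
gripper_width: 0.0082
gripper_force: 20.0
[431.32186832 240.50718208   1.        ]
turn wz -122.02 shift cm 6.208 -24.673 4.066
rot [ 179.93   -0.   -114.42] j6 [ -8.  15. -23.  -0. -53. -17.] F [-0.87 -0.47 -0.23] t 3.9
```

View pics/c2.png

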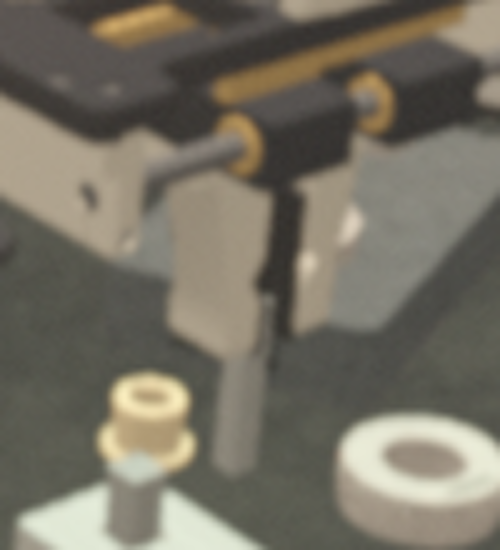

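The key is held upright in the pads with its foot at about crop (235,470). I'll carry it above the slot.

```bash
python3 -m crank '[[[0,0,8.3],[0,0,-0.4],1],[[0,0,8.3],[0,0,-0.4],1],[[0,0,8.3],[0,0,-0.4],1],[[0,0,8.3],[0,0,-0.4],1],[[0,0,8.3],[0,0,-0.4],1],[[0,0,8.3],[0,0,0],1],[[0,0,8.2],[0,0,0],1],[[0,0,0],[0,0,0],1]]';python3 go.py 518.5 -6.2 169 -172.4
```

```text
time_s: 4.7
tcp_pos: [0.4897, -0.259, 0.1675]
eef_rot: [180.0, -0.1, -172.5]
contact_force: [-0.1, -0.1, -0.0]
gripper_width: 0.0086
gripper_force: 20.0
turn wz -0.14 shift cm -6.203 24.677 -0.155
rot [ 1.7996e+02 -9.0000e-02 -1.7254e+02] j6 [ -8.  13. -21.  -0. -55. -75.] F [-0.1  -0.1  -0.03] t 4.7
```

```bash
python3 -m crank '[[[0,0,0],[-0.7,2.5,0],1],[[0,0,0],[-0.8,3.2,0],1],[[0,0,0],[-0.8,3.2,0],1],[[0,0,0],[-0.8,3.2,0],1],[[0,0,0],[-0.8,3.2,0],1],[[0,0,0],[-0.8,3.2,0],1],[[0,0,0],[-0.8,3.2,0],1],[[0,0,0],[-0.5,2.2,0],1]]';python3 go.py 518.5 -6.2 169 -172.4
```

```text
time_s: 5.5
tcp_pos: [0.518, -0.0125, 0.168]
eef_rot: [-180.0, -0.0, -172.1]
contact_force: [-0.2, -1.0, -0.1]
gripper_width: 0.0089
gripper_force: 20.0
turn wz 0.33 shift cm -0.135 0.620 -0.105
rot [-1.8000e+02 -3.0000e-02 -1.7207e+02] j6 [  20.   10.  -26.   -0.  -54. -102.] F [-0.19 -1.01 -0.08] t 5.5
```

```bash
python3 -m crank '[[[0,0,0],[0,0,0],1],[[0,0,0],[0,0,0],1],[[0,0,0],[0,0,0],1]]';python3 go.py 518.5 -6.2 169 -172.4
python3 - <<'E'
from h import *
c=cap('top','top3');L=[r.capture('side') for _ in range(6)];d=dict(L[0]);d['color']=np.mean([x['color'] for x in L],0).astype(np.uint8); d['range_z']=np.median([x['range_z'] for x in L],0)
np.savez('pics/side3.npz',**d);cv2.imwrite('pics/side3.png',d['color'][:,:,::-1])
crop('side3',250,150,90,90,6,'c3')
E
```

```text
time_s: 5.8
tcp_pos: [0.5177, -0.0148, 0.168]
eef_rot: [-180.0, -0.1, -172.3]
contact_force: [-0.6, -0.0, -0.3]
gripper_width: 0.0085
gripper_force: 20.0
turn wz 0.09 shift cm -0.193 0.844 -0.098
rot [-1.7999e+02 -5.0000e-02 -1.7231e+02] j6 [  20.   10.  -26.   -0.  -54. -102.] F [-0.56 -0.01 -0.31] t 5.8
```

View pics/c3.png

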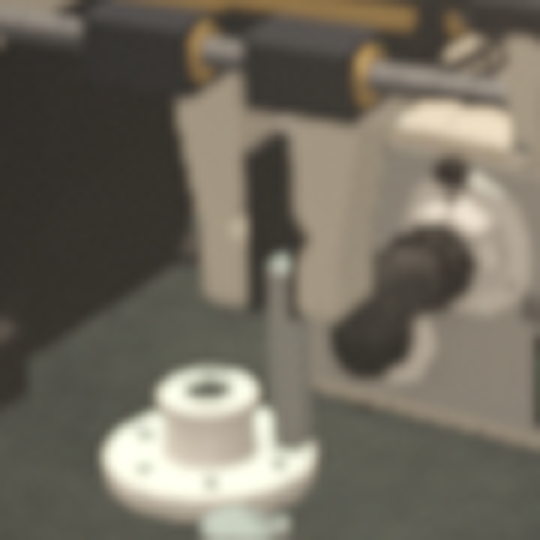

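The key hangs between the pads with its top at crop (278,262) and foot at (293,440), which looks slightly tilted. I'll measure that from depth.

Run:
```python
from h import *
np.set_printoptions(precision=1,suppress=True,linewidth=160)
c=load('side3');P=pts(c)*1000
tcp=r.get_state()['tcp_pos']*1000;print(tcp)
a=np.radians(-172.3);Rt=np.array([[np.cos(a),np.sin(a),0],[np.sin(a),-np.cos(a),0],[0,0,-1]])
for v in range(192,226,2):
    q=(P[v,288:308]-tcp)@Rt.T; ok=(np.hypot(q[:,0],q[:,1])<16)
    idx=np.where(ok)[0]+288
    q=q[ok]
    if len(q): print(v,idx.min(),idx.max(),'mean',q.mean(0),'x',q[:,0].min(),q[:,0].max(),'y',q[:,1].min(),q[:,1].max())
```

```text
[518.  -14.7 168.4]
192 288 300 mean [6.2 2.4 8.9] x -4.376518162866943 11.293800354360343 y -10.676310753958639 10.941244394221547
194 288 299 mean [ 7.2  2.9 12.1] x 3.0363205857947175 10.79079289698292 y -7.596503505366699 11.022451083158906
196 288 300 mean [ 7.6  1.9 15.3] x 3.1563913964540347 10.650520299194364 y -9.790096991511417 11.569131409657237
198 288 300 mean [ 7.5  2.  18.9] x 2.9966100717986754 10.587551586922164 y -9.821245079176052 11.394881719788131
200 291 300 mean [ 6.9 -0.3 22.3] x 2.477230151615621 9.856355942308975 y -9.90666587340072 7.009288001510845
202 295 301 mean [ 5.1 -3.8 25.9] x 1.7484331810299902 8.880636822691772 y -8.678723046624897 2.9129991441273813
204 295 301 mean [ 2.5 -2.4 30.8] x -2.927900540714522 4.508085202974199 y -5.258253998981695 2.1233324402182583
206 295 301 mean [ 1.9 -2.  34.7] x -4.149379055720565 4.504994459400902 y -4.688557392852561 2.200621180062693
208 295 301 mean [ 2.4 -2.2 38. ] x -1.9396173684212434 4.1853976723630835 y -5.4650551572286465 3.0250900866149624
210 295 301 mean [ 2.  -1.8 41.9] x -2.6955204917462985 3.715180428289973 y -4.994468245533177 2.9918248544820316
212 295 301 mean [ 2.2 -1.8 45.4] x -2.3263273148401376 3.6751663973735176 y -5.105421438896079 3.2618388600590933
214 295 301 mean [ 2.2 -1.8 49. ] x -3.717820170497431 4.2223622556597045 y -5.0449964983504305 3.7193597470939137
216 295 301 mean [ 2.1 -1.6 52.8] x -2.428101489159596 4.318396639064606 y -4.849385786741362 2.858981693668508
218 295 301 mean [ 2.1 -1.5 56.4] x -1.6836347629407007 4.099044635426136 y -5.128705869686817 3.9719356647638997
220 295 301 mean [ 2.  -1.3 60.2] x -2.272717832658676 3.550254399947187 y -4.739596765941858 3.5770876995070595
222 295 301 mean [ 2.2 -1.3 63.8] x -2.9785316843877894 4.533992143236295 y -5.189057651315704 4.437265811292577
224 296 300 mean [ 3.4 -1.8 66.9] x 0.9759361833238587 4.909599838596186 y -4.31781319298669 1.2853974652820017
```

The key's front face is at a constant x ≈ +4.2 mm in the tool frame from z 30 to 64, so it is vertical and centred on the TCP. Next I'll move over the slot.

```bash
python3 -m crank '[[[0,0,0],[-0.1,0.4,0],1],[[0,0,0],[-0.06,0.43,0],1],[[0,0,0],[0,0,0.8],1],[[0,0,0],[0,0,0.7],1],[[0,0,0],[0,0,0],1],[[0,0,0],[0,0,0],1],[[0,0,0],[0,0,0],1]]';python3 go.py 518.3 -6.15 151 -172.4;python3 go.py 518.3 -6.15 151 -172.4
```

```text
time_s: 6.85
tcp_pos: [0.5186, -0.0059, 0.1534]
eef_rot: [-180.0, -0.0, -172.4]
contact_force: [0.3, -0.4, -1.0]
gripper_width: 0.0088
gripper_force: 20.0
turn wz -0.00 shift cm 0.034 -0.019 0.244
rot [-179.99   -0.   -172.4 ] j6 [  21.   11.  -27.    0.  -52. -103.] F [ 0.32 -0.42 -1.05] t 6.85
turn wz -0.00 shift cm 0.034 -0.019 0.244
rot [-179.99   -0.   -172.4 ] j6 [  21.   11.  -27.    0.  -52. -103.] F [ 0.32 -0.42 -1.05] t 6.85
```

Foot is now at about z = 84. I'll descend gently to 78, watching the force.

```bash
python3 -m crank '[[[0,0,0],[0.03,-0.02,0.2],1],[[0,0,0],[0,0,0.1],1],[[0,0,0],[0,0,0.1],1],[[0,0,0],[0,0,0.1],1],[[0,0,0],[0,0,0.1],1],[[0,0,0],[0,0,0],1]]';python3 go.py 518.3 -6.15 151 -172.4
```

```text
time_s: 7.45
tcp_pos: [0.5182, -0.0061, 0.1473]
eef_rot: [-180.0, -0.0, -172.4]
contact_force: [0.5, 0.8, -0.8]
gripper_width: 0.0084
gripper_force: 20.0
turn wz -0.01 shift cm -0.011 -0.005 -0.374
rot [-1.8000e+02 -1.0000e-02 -1.7241e+02] j6 [  21.   11.  -27.   -0.  -52. -103.] F [ 0.45  0.82 -0.83] t 7.45
```

Foot is at about 78 with no contact, so I'll continue.

```bash
python3 -m crank '[[[0,0,0],[0,0,0.1],1],[[0,0,0],[0,0,0.15],1],[[0,0,0],[0,0,0.15],1],[[0,0,0],[0,0,0.15],1],[[0,0,0],[0,0,0],1]]';python3 go.py 518.3 -6.15 107 -172.4
```

```text
time_s: 7.95
tcp_pos: [0.5181, -0.0062, 0.1416]
eef_rot: [-180.0, -0.0, -172.4]
contact_force: [-0.5, -0.0, -0.6]
gripper_width: 0.0088
gripper_force: 20.0
turn wz -0.01 shift cm -0.019 -0.001 3.463
rot [-1.8000e+02 -3.0000e-02 -1.7241e+02] j6 [  21.   12.  -27.   -0.  -51. -103.] F [-0.48 -0.05 -0.65] t 7.95
```

```bash
python3 -m crank '[[[0,0,0],[0,0,0.3],1],[[0,0,0],[0,0,0.3],1],[[0,0,0],[0,0,0.4],1],[[0,0,0],[0,0,0.4],1],[[0,0,0],[0,0,0.4],1],[[0,0,0],[0,0,0.3],1],[[0,0,0],[0,0,0.2],1],[[0,0,0],[0,0,0],1]]';python3 go.py 518.3 -6.15 107 -172.4
```

```text
time_s: 8.75
tcp_pos: [0.5181, -0.0061, 0.1186]
eef_rot: [-180.0, -0.0, -172.4]
contact_force: [-0.6, 0.1, -0.4]
gripper_width: 0.0088
gripper_force: 20.0
turn wz -0.01 shift cm -0.016 -0.007 1.157
rot [-1.8000e+02 -3.0000e-02 -1.7241e+02] j6 [  21.   13.  -29.   -0.  -48. -103.] F [-0.55  0.14 -0.36] t 8.75
```

```bash
python3 -m crank '[[[0,0,0],[0,0,0.1],1],[[0,0,0],[0,0,0.1],1],[[0,0,0],[0,0,0.1],1],[[0,0,0],[0,0,0.1],1],[[0,0,0],[0,0,0.1],1],[[0,0,0],[0,0,0],1]]';python3 go.py 518.3 -6.15 107 -172.4
```

```text
time_s: 9.35
tcp_pos: [0.5182, -0.0061, 0.1138]
eef_rot: [180.0, -0.0, -172.4]
contact_force: [0.1, 0.2, -1.4]
gripper_width: 0.0085
gripper_force: 20.0
turn wz -0.01 shift cm -0.010 -0.008 0.679
rot [ 1.8000e+02 -1.0000e-02 -1.7241e+02] j6 [  21.   14.  -29.   -0.  -47. -103.] F [ 0.06  0.18 -1.4 ] t 9.35
```

```bash
python3 -m crank '[[[0,0,0],[0,0,0.1],1],[[0,0,0],[0,0,0.15],1],[[0,0,0],[0,0,0.15],1],[[0,0,0],[0,0,0.15],1],[[0,0,0],[0,0,0],1],[[0,0,0],[0,0,0],1]]';python3 go.py 518.3 -6.15 107 -172.4
```

```text
time_s: 9.95
tcp_pos: [0.5182, -0.0061, 0.1082]
eef_rot: [180.0, -0.0, -172.4]
contact_force: [-0.1, 1.4, -1.1]
gripper_width: 0.0087
gripper_force: 20.0
turn wz -0.01 shift cm -0.013 -0.009 0.122
rot [ 1.8000e+02 -2.0000e-02 -1.7241e+02] j6 [  21.   14.  -30.   -0.  -46. -103.] F [-0.09  1.36 -1.12] t 9.95
```

Foot is at about 39, inside the pocket. I'll open a little to let it drop, then lift clear and look.

```bash
python3 -m crank '[[[0,0,0],[0,0,0],0.7],[[0,0,0],[0,0,0],0.6],[[0,0,0],[0,0,0],0.5],[[0,0,0],[0,0,0],0.4],[[0,0,0],[0,0,0],0.3],[[0,0,0],[0,0,-2],0.2],[[0,0,0],[0,0,-3],0.0],[[0,0,0],[0,0,-3],-1]]'; python3 -m crank '[[[0,0,0],[3,0,-2],-1],[[0,0,0],[3,0,-2],-1],[[0,0,0],[3,3,0],-1],[[0,0,0],[0,3,0],-1],[[0,0,0],[0,3,0],-1],[[0,0,0],[0,3,0],-1],[[0,0,0],[0,3,0],-1],[[0,0,0],[0,3,0],-1]]'
python3 - <<'E'
from h import *
L=[r.capture('top') for _ in range(6)];d=dict(L[0]);d['color']=np.mean([x['color'] for x in L],0).astype(np.uint8); d['range_z']=np.median([x['range_z'] for x in L],0)
np.savez('pics/top4.npz',**d);cv2.imwrite('pics/top4.png',d['color'][:,:,::-1])
print((pts(d)[254:276,302:322,2]*1000).round(0).astype(int))
E
```

```text
time_s: 10.75
tcp_pos: [0.5179, -0.0063, 0.1891]
eef_rot: [-180.0, -0.1, -172.4]
contact_force: [-0.5, 1.0, -0.6]
gripper_width: 0.0458
gripper_force: 0.0
time_s: 11.55
tcp_pos: [0.4049, 0.1616, 0.2287]
eef_rot: [180.0, 0.0, -172.4]
contact_force: [0.5, -0.4, -0.5]
gripper_width: 0.0877
gripper_force: 0.0
[[15 15 45 45 47 45 46 46 46 45 47 45 47 46 46 45 15 14 13 11]
 [44 48 46 45 46 46 46 46 72 46 47 45 46 45 47 46 45 15 15 12]
 [46 46 45 47 72 72 72 72 72 46 46 47 46 45 47 46 46 47 15 15]
 [46 45 46 46 71 72 72 71 72 42 46 46 45 45 45 46 46 45 45 15]
 [46 46 48 47 42 72 72 73 72 72 79 79 46 47 45 46 46 46 46 45]
 [46 45 46 46 79 72 71 73 73 72 75 79 81 45 47 45 46 45 46 46]
 [45 45 47 79 79 79 81 79 80 81 80 79 80 80 45 44 46 46 48 47]
 [46 46 46 79 79 79 80 81 81 81 81 79 80 81 47 47 46 46 45 45]
 [47 45 77 80 80 81 79 79 79 80 79 80 80 78 79 45 46 44 46 46]
 [46 46 80 80 80 79 81 81 80 81 81 80 80 80 80 45 46 47 46 47]
 [45 47 80 80 80 79 81 80 81 79 79 79 81 82 80 44 46 47 46 47]
 [47 45 80 80 79 80 80 80 78 79 80 79 81 81 80 46 47 47 46 46]
 [46 46 78 81 81 79 81 80 81 81 81 79 81 81 78 45 45 46 46 46]
 [47 46 47 78 80 80 81 80 79 80 80 80 79 79 68 46 46 46 44 46]
 [45 46 47 74 79 80 80 80 80 80 79 80 79 76 55 47 46 44 46 46]
 [46 45 45 58 74 80 80 80 79 80 79 78 74 61 46 46 45 45 46 46]
 [46 46 46 46 58 68 74 78 77 78 74 69 60 49 45 46 46 47 45 46]
 [46 46 46 46 47 55 60 64 65 64 60 56 47 48 46 46 46 46 44 46]
 [45 46 46 46 46 45 46 51 51 51 48 46 47 46 46 47 47 47 45 47]
 [46 46 46 47 46 45 45 47 45 46 47 45 46 46 44 47 47 46 46 47]
 [45 46 46 46 46 47 45 47 46 45 46 46 45 45 45 48 45 46 46 47]
 [46 46 45 47 46 47 45 46 46 46 46 47 45 46 46 46 46 47 45 45]]
```

The key top reads 72 mm, so it is fully seated. I'll refit the arbor with the key in it, and plan the gear grasp.

```bash
python3 - <<'E'
from fit import *
def ak(X,Y,Z): return arbor(X,Y,Z)|((np.abs(Y)<4.5)&(np.abs(X-12.5)<4.5)&(Z<72))
c=load('top4')
print(fit(c,ak,(294,248,328,284),80,506,-8,(-30,60),14))
P=pts(c)[250:262,300:318].reshape(-1,3)*1000;q=P[np.abs(P[:,2]-72)<2.2];print(len(q),q.mean(0),np.degrees(np.arctan2(q[:,1].mean()+7.86,q[:,0].mean()-506.06)))
print(fit(c,gear,(174,260,216,300),30,496,220,(0,80)))
E
python3 go.py 496.4 220.1 90 -148.3; python3 go.py 496.4 220.1 90 -58.3
```

```text
(array([506.1221,  -7.8581,   9.5946]), np.float64(1.198622771697236))
21 [518.8218  -5.701   71.8565] 9.601981958627363
(array([496.477 , 220.2171,  31.6321]), np.float64(4.071823394354996))
turn wz -24.11 shift cm -10.930 0.326 13.835
rot [-1.7999e+02 -1.0000e-02 -1.7241e+02] j6 [  48.   -2.  -30.   -0.  -62. -130.] F [-1.12 -1.02 -0.49] t 11.85
turn wz -114.11 shift cm -0.326 -10.930 13.835
rot [-1.7999e+02 -1.0000e-02 -1.7241e+02] j6 [  48.   -2.  -30.   -0.  -62. -130.] F [-1.12 -1.02 -0.49] t 11.85
```

Run:
```python
from h import *
P=pts(load('top1')).reshape(-1,3)
q=P[(P[:,0]>.36)&(P[:,0]<.72)&(P[:,1]>.08)&(P[:,1]<.36)&(P[:,2]>.035)]
print(len(q)); 
for y in np.arange(.08,.36,.04):
    s=q[(q[:,1]>y)&(q[:,1]<y+.04)]
    if len(s): print(round(y,2),s[:,0].min().round(3),s[s[:,0].argmin()].round(3),s[:,2].max().round(3))
```

```text
19712
0.08 0.672 [0.672 0.118 0.549] 0.554
0.12 0.672 [0.672 0.121 0.555] 0.556
0.16 0.609 [0.609 0.2   0.27 ] 0.544
0.2 0.609 [0.609 0.227 0.056] 0.516
0.24 0.609 [0.609 0.278 0.057] 0.516
0.28 0.609 [0.609 0.308 0.055] 0.512
0.32 0.609 [0.609 0.339 0.055] 0.279
```

```bash
python3 -m crank '[[[0,0,0],[-1.8,0.1,1.5],-1],[[0,0,0],[-2,0.3,2],-1],[[0,0,0],[-2,0.4,2],-1],[[0,0,0],[-2,0.4,2],-1],[[0,0,0],[-0.4,0.5,1.5],-1],[[0,0,0],[0,0,1.5],-1],[[0,0,0],[0,0,0],-1],[[0,0,0],[0,0,0],-1]]';python3 go.py 496.4 220.1 42 -172.4
```

```text
time_s: 12.65
tcp_pos: [0.4845, 0.1873, 0.1236]
eef_rot: [-180.0, -0.0, -172.5]
contact_force: [0.4, -0.2, -0.3]
gripper_width: 0.0878
gripper_force: 0.0
turn wz -0.05 shift cm -1.617 3.093 8.164
rot [-1.7997e+02 -2.0000e-02 -1.7245e+02] j6 [  43.   13.  -29.    0.  -48. -125.] F [ 0.35 -0.21 -0.33] t 12.65
```

```bash
python3 -m crank '[[[0,0,0],[-0.8,1.5,0],-1],[[0,0,0],[-0.82,1.6,0.8],-1],[[0,0,0],[0,0,2],-1],[[0,0,0],[0,0,2],-1],[[0,0,0],[0,0,2],-1],[[0,0,0],[0,0,1.2],-1],[[0,0,0],[0,0,0],-1],[[0,0,0],[0,0,0],-1]]';python3 go.py 496.4 220.1 41 -172.4
```

```text
time_s: 13.45
tcp_pos: [0.4967, 0.2216, 0.0437]
eef_rot: [-180.0, 0.0, -172.4]
contact_force: [0.7, -0.9, 0.7]
gripper_width: 0.0876
gripper_force: 0.0
turn wz 0.03 shift cm 0.047 -0.147 0.272
rot [-1.8000e+02  2.0000e-02 -1.7237e+02] j6 [  45.   21.  -30.    0.  -39. -127.] F [ 0.74 -0.88  0.73] t 13.45
```

```bash
python3 -m crank '[[[0,0,0],[0.05,-0.15,0.25],-0.5],[[0,0,0],[0,0,0],-0.2],[[0,0,0],[0,0,0],0],[[0,0,0],[0,0,0],0.2],[[0,0,0],[0,0,0],0.4],[[0,0,0],[0,0,0],0.6],[[0,0,0],[0,0,0],1],[[0,0,0],[0,0,0],1]]' 25;python3 go.py 496.4 220.1 41 -172.4
```

```text
time_s: 14.25
tcp_pos: [0.4961, 0.2197, 0.0411]
eef_rot: [180.0, 0.0, -172.4]
contact_force: [-0.8, 0.9, 2.4]
gripper_width: 0.0455
gripper_force: 25.0
turn wz 0.00 shift cm -0.032 0.037 0.010
rot [ 1.7998e+02  3.0000e-02 -1.7240e+02] j6 [  45.   22.  -30.    0.  -38. -127.] F [-0.78  0.89  2.42] t 14.25
```

```bash
python3 -m crank '[[[0,0,0],[0,0,-0.8],1],[[0,0,0],[0,0,-1.8],1],[[0,0,0],[0,0,-1.8],1],[[0,0,0],[0,0,-1.8],1],[[0,0,0],[0,0,-1.8],1],[[0,0,0],[0,0,-1.8],1],[[0,0,0],[0,0,-0.5],1],[[0,0,0],[0,0,0],1]]'; python3 -m crank '[[[0,0,4],[0,0,0],1],[[0,0,6],[0,0,0],1],[[0,0,6],[0,0,0],1],[[0,0,4.6],[0,0,0],1],[[0,0,2],[0,0,0],1],[[0,0,0],[0,0,0],1]]';python3 go.py 506.1 -7.9 140 165
```

```text
time_s: 15.05
tcp_pos: [0.4959, 0.2194, 0.1444]
eef_rot: [180.0, 0.0, -172.4]
contact_force: [-0.6, 0.0, -3.5]
gripper_width: 0.0454
gripper_force: 25.0
time_s: 15.65
tcp_pos: [0.4952, 0.2189, 0.1425]
eef_rot: [-179.9, -0.1, 165.0]
contact_force: [-0.4, -0.1, -3.4]
gripper_width: 0.0451
gripper_force: 25.0
turn wz -0.05 shift cm -6.919 -21.622 0.252
rot [-1.7989e+02 -9.0000e-02  1.6495e+02] j6 [  45.   14.  -25.   -0.  -52. -150.] F [-0.45 -0.11 -3.45] t 15.65
```

```bash
python3 -m crank '[[[0,0,0],[-0.5,-1.5,0],1],[[0,0,0],[-0.8,-2.5,0],1],[[0,0,0],[-0.9,-2.8,0],1],[[0,0,0],[-0.9,-2.8,0],1],[[0,0,0],[-0.9,-2.8,0],1],[[0,0,0],[-0.9,-2.8,0],1],[[0,0,0],[-0.9,-2.8,0],1],[[0,0,0],[-0.8,-2.4,0],1]]'; python3 -m crank '[[[0,0,0],[-0.3,-1.2,0],1],[[0,0,0],[0,0,0],1],[[0,0,0],[0,0,0],1],[[0,0,0],[0,0,0],1],[[0,0,0],[0,0,0],1]]';python3 go.py 506.1 -7.9 125 165
```

```text
time_s: 16.45
tcp_pos: [0.506, 0.0032, 0.1434]
eef_rot: [-180.0, -0.1, 165.0]
contact_force: [-0.1, 0.8, -3.2]
gripper_width: 0.0451
gripper_force: 25.0
time_s: 16.95
tcp_pos: [0.5067, -0.0064, 0.1439]
eef_rot: [180.0, -0.0, 165.1]
contact_force: [-0.6, 0.8, -4.1]
gripper_width: 0.0455
gripper_force: 25.0
turn wz 0.06 shift cm 0.020 -0.160 1.887
rot [180.    -0.   165.06] j6 [  22.   11.  -29.   -0.  -51. -126.] F [-0.6   0.77 -4.05] t 16.95
```

```bash
python3 -m crank '[[[0,0,0],[0,-0.16,0.6],1],[[0,0,0],[0,0,0],1],[[0,0,0],[0,0,0],1],[[0,0,0],[0,0,0],1]]';python3 - <<'E'
from h import *
from scipy.optimize import least_squares
L=[r.capture('side') for _ in range(6)];d=dict(L[0]);d['color']=np.mean([x['color'] for x in L],0).astype(np.uint8); d['range_z']=np.median([x['range_z'] for x in L],0)
np.savez('pics/side5.npz',**d);cv2.imwrite('pics/side5.png',d['color'][:,:,::-1])
s=r.get_state();t=s['tcp_pos']*1000;print(t,s['eef_rot'],s['time_s'])
P=pts(d).reshape(-1,3)*1000
def circ(c0,R,zl,zh,tol=5):
    q=P[(P[:,2]>zl)&(P[:,2]<zh)];q=q[np.abs(np.hypot(q[:,0]-c0[0],q[:,1]-c0[1])-R)<tol]
    f=least_squares(lambda p:np.hypot(q[:,0]-p[0],q[:,1]-p[1])-R,c0,loss='soft_l1',f_scale=.5)
    print(R,len(q),f.x.round(2),q[:,2].min().round(1))
circ((506,-8),12,50,76);circ((506,-8),27,20,43)
b=t[2]-41.1
circ(t[:2],30.3,b+1,b+11,3);circ(t[:2],23,b+14,b+29,3)
crop('side5',250,150,90,110,5,'c5')
E
```

```text
time_s: 17.35
tcp_pos: [0.5063, -0.0085, 0.1379]
eef_rot: [-180.0, -0.0, 165.0]
contact_force: [0.4, -0.3, -2.7]
gripper_width: 0.0453
gripper_force: 25.0
[506.30314251  -8.63315227 137.97383343] [1.79995545e+02 6.77793440e-03 1.64994286e+02] 17.65
12 198 [506.09  -7.01] 50.0
27 378 [506.2  -7. ] 20.1
30.3 170 [507.01  -8.86] 97.9
23 167 [506.93  -8.94] 110.9
```

View pics/c5.png

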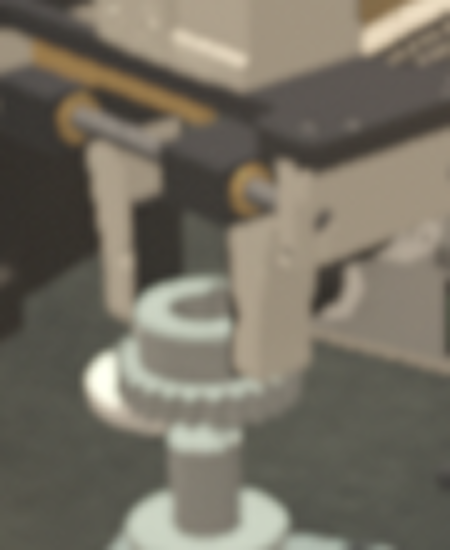

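The side view shows the gear level over the arbor, with the arbor top at crop (205,437) slightly to the left of centre. I'll apply the correction and descend to just above the arbor.

```bash
python3 -m crank '[[[0,0,0],[0.1,0.12,0.5],1],[[0,0,0],[0,0,0.5],1],[[0,0,0],[0,0,0.4],1],[[0,0,0],[0,0,0.1],1],[[0,0,0],[0,0,0.1],1],[[0,0,0],[0,0,0],1],[[0,0,0],[0,0,0],1]]';python3 go.py 505.7 -7.2 119 165
```

```text
time_s: 18.35
tcp_pos: [0.5057, -0.0072, 0.122]
eef_rot: [180.0, 0.0, 165.0]
contact_force: [1.0, 0.6, -3.5]
gripper_width: 0.0452
gripper_force: 25.0
turn wz -0.00 shift cm 0.002 -0.000 0.300
rot [1.80e+02 1.00e-02 1.65e+02] j6 [  21.   12.  -30.    0.  -48. -126.] F [ 0.99  0.62 -3.46] t 18.35
```

Bottom is at about 80.9. I'll step down in small steps.

```bash
for i in 1 2 3; do python3 -m crank '[[[0,0,0],[0,0,0.05],1],[[0,0,0],[0,0,0.05],1],[[0,0,0],[0,0,0],1]]' | egrep 'tcp|force: \['; done
```

```text
tcp_pos: [0.5056, -0.0072, 0.1209]
contact_force: [-0.1, -0.5, -2.4]
tcp_pos: [0.5056, -0.0072, 0.1198]
contact_force: [0.0, 0.2, -3.8]
tcp_pos: [0.5056, -0.0072, 0.1188]
contact_force: [0.6, 0.1, -3.0]
```

```bash
for i in 1 2 3 4; do python3 -m crank '[[[0,0,0],[0,0,0.05],1],[[0,0,0],[0,0,0.05],1],[[0,0,0],[0,0,0],1]]' | egrep 'tcp|force: \['; done
```

```text
tcp_pos: [0.5056, -0.0072, 0.1178]
contact_force: [0.8, -0.6, -4.7]
tcp_pos: [0.5056, -0.0072, 0.1168]
contact_force: [0.4, -0.1, -2.8]
tcp_pos: [0.5056, -0.0072, 0.1158]
contact_force: [-0.8, 0.0, -3.5]
tcp_pos: [0.5056, -0.0072, 0.1148]
contact_force: [0.3, -0.4, -3.2]
```

```bash
for i in 1 2; do python3 -m crank '[[[0,0,0],[0,0,0.05],1],[[0,0,0],[0,0,0.05],1],[[0,0,0],[0,0,0],1]]' | egrep 'tcp|force: \['; done; python3 -c "
from h import *
print(r.get_state()['moment'])"
```

```text
tcp_pos: [0.5055, -0.0072, 0.1138]
contact_force: [-0.1, -0.8, -3.1]
tcp_pos: [0.5056, -0.0072, 0.1128]
contact_force: [0.7, -0.4, -3.2]
[-0.0904136  -0.07030857  0.00797861]
```

```bash
for i in 1 2 3; do python3 -m crank '[[[0,0,0],[0,0,0.05],1],[[0,0,0],[0,0,0.05],1],[[0,0,0],[0,0,0],1]]' | egrep 'tcp|force: \['; done
```

```text
tcp_pos: [0.5055, -0.0073, 0.1118]
contact_force: [0.7, -0.1, -3.2]
tcp_pos: [0.5056, -0.0072, 0.1108]
contact_force: [0.3, 0.4, -3.9]
tcp_pos: [0.5055, -0.0072, 0.1098]
contact_force: [0.2, 0.7, -3.4]
```

The gear is past the key top without contact, so the keyway is on the key. I'll continue to just above the collar.

```bash
python3 -m crank '[[[0,0,0],[0,0,0.1],1],[[0,0,0],[0,0,0.15],1],[[0,0,0],[0,0,0.15],1],[[0,0,0],[0,0,0.15],1],[[0,0,0],[0,0,0.15],1],[[0,0,0],[0,0,0.15],1],[[0,0,0],[0,0,0.15],1],[[0,0,0],[0,0,0],1]]' | egrep 'tcp|force: \['; python3 -m crank '[[[0,0,0],[0,0,0.15],1],[[0,0,0],[0,0,0.15],1],[[0,0,0],[0,0,0.15],1],[[0,0,0],[0,0,0.15],1],[[0,0,0],[0,0,0.15],1],[[0,0,0],[0,0,0.1],1],[[0,0,0],[0,0,0],1]]' | egrep 'tcp|force: \['
```

```text
tcp_pos: [0.5055, -0.0073, 0.0997]
contact_force: [-0.2, 0.5, -3.3]
tcp_pos: [0.5055, -0.0073, 0.0912]
contact_force: [0.3, -0.3, -3.4]
```

```bash
python3 -m crank '[[[0,0,0],[0,0,0.1],1],[[0,0,0],[0,0,0.1],1],[[0,0,0],[0,0,0.05],1],[[0,0,0],[0,0,0.05],1],[[0,0,0],[0,0,0],1]]' | egrep 'tcp|force: \['; for i in 1 2 3; do python3 -m crank '[[[0,0,0],[0,0,0.03],1],[[0,0,0],[0,0,0],1]]' | egrep 'tcp|force: \['; done
```

```text
tcp_pos: [0.5056, -0.0072, 0.0884]
contact_force: [-0.1, -0.3, -2.8]
tcp_pos: [0.5056, -0.0072, 0.0881]
contact_force: [-0.2, 0.8, -3.6]
tcp_pos: [0.5056, -0.0072, 0.0878]
contact_force: [-0.1, -0.5, -2.6]
tcp_pos: [0.5056, -0.0072, 0.0875]
contact_force: [-0.2, -0.0, -3.9]
```

```bash
for i in 1 2 3 4 5; do python3 -m crank '[[[0,0,0],[0,0,0.02],1],[[0,0,0],[0,0,0],1]]' | egrep 'tcp|force: \['; done
```

```text
tcp_pos: [0.5056, -0.0072, 0.0873]
contact_force: [-0.2, 0.2, -2.5]
tcp_pos: [0.5057, -0.0072, 0.0872]
contact_force: [0.1, -0.1, -2.4]
tcp_pos: [0.5057, -0.0072, 0.0871]
contact_force: [-1.4, 0.3, 0.7]
tcp_pos: [0.5057, -0.0072, 0.0871]
contact_force: [-2.5, 0.6, 4.6]
tcp_pos: [0.5057, -0.0072, 0.0871]
contact_force: [-3.9, 0.3, 8.0]
```

```bash
python3 -m crank '[[[0,0,0],[0,0,0.02],1],[[0,0,0],[0,0,0.005],1],[[0,0,0],[0,0,0],1]]' | egrep 'tcp|force: \[';  python3 -m crank '[[[0,0,0],[0,0,0],1],[[0,0,0],[0,0,0],1],[[0,0,0],[0,0,0],1],[[0,0,0],[0,0,0],1]]' | egrep 'tcp|force: \['; python3 -m crank '[[[0,0,0],[0,0,0],1],[[0,0,0],[0,0,0],1],[[0,0,0],[0,0,0],1]]' | egrep 'tcp|force: \['
```

```text
tcp_pos: [0.5057, -0.0072, 0.087]
contact_force: [-4.8, 2.0, 9.5]
tcp_pos: [0.5057, -0.0072, 0.087]
contact_force: [-5.2, 0.9, 10.5]
tcp_pos: [0.5057, -0.0072, 0.087]
contact_force: [-4.9, 1.1, 10.2]
```

```bash
python3 -m crank '[[[0,0,0],[0,0,0.015],1],[[0,0,0],[0,0,0],1],[[0,0,0],[0,0,0],1],[[0,0,0],[0,0,0],1]]' | egrep 'tcp|force: \['; python3 -m crank '[[[0,0,0],[0,0,0],1],[[0,0,0],[0,0,0],1],[[0,0,0],[0,0,0],1],[[0,0,0],[0,0,0],1],[[0,0,0],[0,0,0],1]]' | egrep 'tcp|force: \['
```

```text
tcp_pos: [0.5057, -0.0072, 0.087]
contact_force: [-5.2, 0.2, 11.3]
tcp_pos: [0.5057, -0.0072, 0.087]
contact_force: [-4.9, 0.7, 11.1]
```

```bash
python3 -m crank '[[[0,0,0],[0,0,0.012],1],[[0,0,0],[0,0,0],1],[[0,0,0],[0,0,0],1],[[0,0,0],[0,0,0],1],[[0,0,0],[0,0,0],1],[[0,0,0],[0,0,0],1],[[0,0,0],[0,0,0],1]]' | egrep 'tcp|force: \['; python3 -m crank '[[[0,0,0],[0,0,-0.05],1],[[0,0,0],[0,0,0],0.3],[[0,0,0],[0,0,0],0],[[0,0,0],[0,0,0],-0.2],[[0,0,0],[0,0,0],-0.4],[[0,0,0],[0,0,0],-0.5],[[0,0,0],[0,0,0],-0.5]]'
```

```text
tcp_pos: [0.5057, -0.0072, 0.087]
contact_force: [-6.3, 0.9, 13.5]
time_s: 28.85
tcp_pos: [0.5058, -0.0072, 0.0864]
eef_rot: [180.0, 0.0, 165.0]
contact_force: [-1.2, 0.0, -0.0]
gripper_width: 0.0648
gripper_force: 0.0
```

```bash
python3 -m crank '[[[0,0,0],[0,0,-1],-0.5],[[0,0,0],[0,0,-2],-0.5],[[0,0,0],[0,0,-2.5],-0.5],[[0,0,0],[0,0,-2.5],-0.5],[[0,0,0],[0,0,-2.5],-0.5],[[0,0,0],[2,1,-2],-0.5],[[0,0,0],[2,3,0],-0.5],[[0,0,0],[2,3,0],-0.5]]'|egrep 'tcp|force: \['; python3 -m crank '[[[0,0,0],[1,3,0],-0.5],[[0,0,0],[1,3,0],-0.5],[[0,0,0],[1,3,0],-0.5],[[0,0,0],[0,3,0],-0.5],[[0,0,0],[0,3,0],-0.5],[[0,0,0],[0,0,0],-0.5],[[0,0,0],[0,0,0],-0.5]]'|egrep 'tcp|time'
python3 - <<'E'
from h import *
c=cap('top','top6');cap('side','side6')
P=pts(c)*1000
print(P[248:280,296:326:1,2].round(0).astype(int))
a=cv2.imread('pics/top6.png')[235:295,280:340];b=cv2.imread('pics/side6.png')[190:290,240:340]
cv2.imwrite('pics/m6.png',np.hstack([cv2.resize(a,(400,400),interpolation=cv2.INTER_CUBIC),cv2.resize(b,(400,400),interpolation=cv2.INTER_CUBIC)]))
E
```

```text
tcp_pos: [0.4656, 0.0765, 0.2132]
contact_force: [-0.1, 0.1, -0.5]
time_s: 30.35
tcp_pos: [0.4755, 0.229, 0.2117]
[[                  12                   14                    9
                    13                   14                   12
                    11                   12                   12
                    10                   12                   11
                    13                   13                   14
                    11                   14                   10
                    12                   13                   11
                    11                   13                    9
                    13                   13                   10
                    11                   14                   12]
 [                  14                   11                   13
                    13                   12                   13
                    11                   16                   13
                     9                   11                   13
                    11                   11                   12
          
[... 19206 characters left out ...]
         10                   13                   13
                    20                   13                   52
                    58                   50                   42
                    56                   59                   59
                    60                   56                   58
                    61                   60                   60
                    61                   52                   55
                    60                   57                   14
                    16                   16                   16
                    14                   14                   10]]<stdin>:4: RuntimeWarning: invalid value encountered in cast
```

View pics/m6.png

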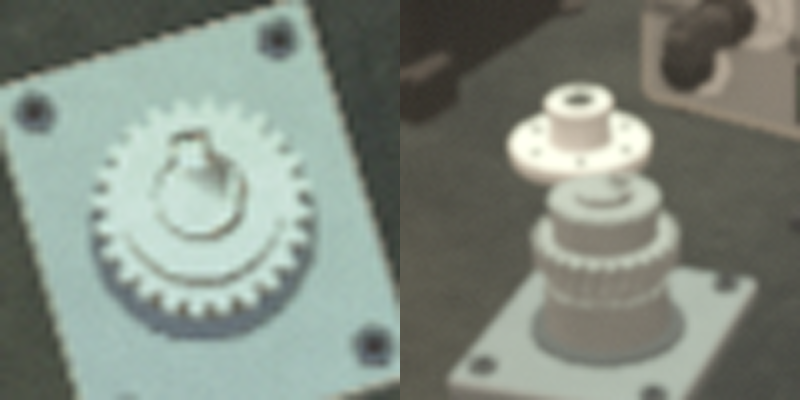

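The gear sits level on the collar. The boss top reads 76 mm, the disc 58, the arbor 80 and the key 72, with the key in the keyway at crop (190,145). The other loose parts were not touched, so I'm handing in.

```bash
python3 -c "
from plant import r
print(r.close_job())"
```

```text
the job is handed in; nothing more can be done
None
```

The job is handed in at about 30 s: the key stands on the bottom of the slot and the gear is fully home on the collar, boss up. I pressed it there at about 14–17 N (wrist reading plus the gear's weight) for over half a second, then released it, and never touched the wide key or the other parts.

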